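# Press a reagent cartridge down in the mixer's sprung seat

### The arm

A 6-joint arm with a two-finger parallel gripper is mounted at the origin on the work surface. World frame = base frame: x ahead of the robot, y to its left, z up, the work surface at z = 0. Lengths are in m, angles in rad, forces in N, time in s.
With the tool pointing down it reaches from about 0.375 to 0.975 m from the base axis. Payload 3.8 kg.
Tool frame: the origin (TCP) lies between the finger pads; the fingertips stand 17 mm ahead of it and the grasp point (between the pads) lies 2 mm behind it; z points along the fingers, y is the line along which they close (so a half turn about z gives the same grasp; the last joint's range is limited). The gripper opens to 85 mm and grips with 20 to 120 N. Pads are 22 mm wide; open, the fingers measure 114 mm over their backs; the gripper's body (76 mm by 85 mm) begins 54 mm behind the grasp point. The pads swing forward as they close: fully open they stand 13 mm farther back than shut.
Start: joints at [-1.324, 0.264, 1.604, -0, 1.274, -0.037], TCP at [0.189, -0.648, 0.248] pointing down, gripper open.
Joint ranges: [-2.63, 2.63], [-0.94, 2.18], [0.31, 2.57], [-1.31, 4.45], [0, 2.66], [-2.55, 2.55]. Speed limits (rad/s): [2.57, 2.57, 3.14, 3.14, 3.14, 3.14].

### API

Orientations are given as a rotation vector (axis times angle).
In Python, from workcell import bot gives the robot as it stands.
- The arm moves only by the tool play_rows, never from a script. Its argument "steps" is one flat list of numbers, 4 for each row, row after row: the shift along the tool's x, y, z in m, then the turn about the tool's z in rad. A call has 1 to 10 rows; each row is the pose to reach, as a shift and turn from the pose commanded when the call began, along the tool's axes at that moment; what a row does not reach only later rows make up. A row lasts 1/8 s, in which the tool goes at most 62.5 mm and 10.7 degrees, less where a joint would pass 70% of its speed; a pose out of reach is approached as far as the arm can. A call with a gripper value outside its range is refused whole. "jaw" is the closure in counts, from 0 (fully open) to 255 (shut), set as the call begins (left out, the last holds). The fingers move at their own pace and stop on an object; "grip_force" is the grip in N (left out, the last holds). Time passes only in rows, so rows that repeat a pose let the fingers close. It gives the time, the measured TCP pose, the force, the opening and the grip force at its end, in the units of the state.
- bot.read_state(): the state, without advancing time (a new reading comes with each control period).
- bot.read_camera(name): name is "scene" or "top" or "wrist"; returns a dict with "pixels" (400x640x3 uint8, blue, green, red), "mtx" (3x3 intrinsics, pixels), "dist" ([k1, k2, p1, p2, k3] as OpenCV has them; the pictures are not rectified), "R" (3x3) and "t" (3): a world point X has camera coordinates R X + t. Camera axes: x right, y down, z forward; pixel columns grow to the right and rows downward; lengths in m; the calibration is good to about 2 mm. A picture is of the moment at which its call begins. There is no depth.
- bot.finish_job(): hands the job in; it is judged then, once.
The state is a dict: "time": time; "q": joint angles; "joint_vel": joint speeds; "joint_torque": joint torques, N m; "tool_pos": TCP position; "tcp_rot": TCP orientation; "wrist_force": force on the tool from outside, world axes, zero at the start; "torque": the same for the moment, N m; "width": opening from 0.0 (shut) to 1.0 (fully open); "grip_force": force on a finger pad.
Only numpy, scipy, OpenCV 4.12 (cv2) and the standard library are available. Lean on these libraries where they do the work, as an engineer would, in place of code of your own. Each camera call takes 0.05 s, during which the arm holds its last target. There are 200 camera calls.

### The job

Mix the reagent cartridge that has the single round cap: lift it out of the rack, stand it upright on the rubber mat and let go, then take it again by its broad faces and set its foot in the matching pocket of the mixer's sprung seat. Keeping hold of it, press it gently straight down until you feel the seat fully down on its stop (about 20 N, no ramming), keep it down for a good second, then ease it up and leave it standing in the pocket with the seat risen. Leave the other cartridges in the rack and the pot where they are.

Things in the scene. Friction and masses are not known exactly. Their poses are not given: they have to be found in the camera images.
- cartridge: The cartridge to mix: upright rectangular white plastic bottle, 54 mm (x) by 34 mm (y) by 90 mm tall, 0.2 to 0.42 kg, paper labels on its two broad faces (which look along +-y), ONE grey round cap in the middle of its top: a shallow cone 5 mm high, 31 mm wide, too sloped to grip. In any of the rack's bays. Either way round is right. Origin: centre of underside, z up.
- cartridge_twin: Bystander in the rack: same body (54 x 34 x 90 mm), two small round caps. Leave it alone. Origin: centre of underside.
- cartridge_plain: Bystander in the rack: same body, a narrow straight rib (46 x 4 x 4 mm) on top, no cap. Leave it alone. Origin: centre of underside.
- pot: Clear round sample pot, 48 mm wide, 62 mm tall, on the bench. Leave it alone. Origin: centre of underside.
- rack: Fixed aluminium rack, 76 (x) by 143 mm (y). Three bays along y at -46, 0, +46 mm; cartridges stand on its 6 mm floor, x along its x. Dividers 5 mm thick, 46 mm long in x, reach 98 mm above the bench, 3.5 mm off the broad faces: no room for fingers there. The narrow ends (+-x) are free but for a lip 4 mm off them, up to 16 mm above the bench. Lift straight up. Origin: centre of underside.
- mat: Fixed black rubber mat, 100 x 100 mm, 2 mm thick, to stand the cartridge on. Origin: centre of underside, on the bench.
- mixer: Fixed press-to-run mixer, housing 150 (x) by 120 (y) by 40 mm high. Over its middle, on a head set to another height each time (feel for it), a sprung seat with a pocket 58 (x) by 38 (y) by 8 mm deep, 2 mm free round the cartridge; two posts (x = +-33 to 45, y = +-16 mm) leave 6 mm off its narrow ends: it goes in only if held by its broad faces. Origin: centre of underside.
- mixer_axis (a point): Point on the housing's top, 40 mm above the bench, straight below the pocket's middle. By how the head is set, the pocket floor is at rest 64.5 to 80.5 mm above the bench, the posts' tops 140 to 156. The seat sinks 12 mm to a hard stop; spring 6 N at first, 13 N at the stop: only a rising force shows it is home. It bears a cartridge's weight and rises by itself, damped. Hold it at 14 to 30 N; a peak over 70 N is ramming.
Things that resemble listed ones, but are neither listed nor needed, are in the scene too. Several things look just like the mat: the one meant starts farthest to the robot's left.

How it is judged:
On the way, in this order (a step that is already met when the one before it is completed fails the run):
1. the cartridge stands upright on the mat, let go (horizontal distance between cartridge and mat below 0.06 m and height (world z) of cartridge below 0.006 m and angle between cartridge's own z axis and vertical below 0.06 rad and contact force between cartridge and the fingers below 0.1 N and linear speed of cartridge below 0.02 m/s), for 0.2 s.
2. the cartridge, foot in the pocket and held by the fingers, presses the seat down on its stop: held for 0.7 s at a force over 12.3 N (the spring takes 13 N) and under 32 N (horizontal distance between cartridge and mixer below 0.004 m and z of cartridge in the frame of mixer between 0.045 and 0.085 m and angle between the x axis of cartridge and the x axis of mixer, either way round below 0.08 rad and angle between cartridge's own z axis and vertical below 0.06 rad and z of cartridge in the frame of mixer below 0.0705 m and contact force between cartridge and mixer between 12.3 and 32 N and contact force between cartridge and the fingers above 1 N and z of the grasp point in the frame of cartridge below 0.105 m), for 0.7 s.
At the end, for the whole second after the job is handed in: The cartridge stands let go and still in the pocket on the risen seat, its weight on it (within 4 mm of the mixer's axis, 0.06 rad of upright, 0.08 rad in yaw, foot 61.5 to 85 mm up); the other cartridges and the pot are within 20 mm of their starts and upright (horizontal distance between cartridge and mixer below 0.004 m and z of cartridge in the frame of mixer between 0.045 and 0.085 m and angle between the x axis of cartridge and the x axis of mixer, either way round below 0.08 rad and angle between cartridge's own z axis and vertical below 0.06 rad and z of cartridge in the frame of mixer above 0.0615 m and contact force between cartridge and mixer between 1 and 8 N and linear speed of cartridge below 0.01 m/s and contact force between cartridge and the fingers below 0.1 N and distance of each of cartridge_twin, cartridge_plain, pot from where it was at the start of the episode below 0.02 m and angle between each of cartridge_twin, cartridge_plain, pot's own z axis and vertical below 0.15 rad); the robot touches nothing.
It fails at once if the seat is rammed: more than 70 N between the cartridge and the mixer (contact force between cartridge and mixer above 70 N).
It fails at once if another cartridge or the pot is moved by more than 20 mm or tipped (distance of any of cartridge_twin, cartridge_plain, pot from where it was at the start of the episode above 0.02 m or angle between any of cartridge_twin, cartridge_plain, pot's own z axis and vertical above 0.3 rad).
It fails at once if the cartridge is tipped over (angle between cartridge's own z axis and vertical above 0.6 rad).
It also fails if it takes over 61 s, if anything falls off the work surface, if the arm or the gripper's body presses on something with over 40 N, if the wrist force passes 120 N, or if a joint passes its speed limit or range.

## Working session

There is one attempt and no reset: what is moved stays moved. The work goes in short steps, Python scripts to look and compute and a tool call to move; the robot and the scene stay as the last step left them, time stands still between calls to the robot, and variables do not carry over. Pictures are saved under pics/ and viewed, at most 10 in all, crops included, and the job is handed in when it is done.

Besides the shell and the picture viewer there is one more tool, called after "Call:" as name(argument=value, ...), one argument or row to a line, values as JSON. play_rows: Moves the arm, as the interface text tells. Its arguments: {"type":"object","properties":{"steps":{"type":"array"},"jaw":{"type":"number"},"grip_force":{"type":"number"}},"required":["steps"]}

```bash
mkdir -p pics
cat > h.py <<'E'
import numpy as np, cv2
from workcell import bot
def ray(c,uv,z):
    "world points at height z for pixels uv"
    p=cv2.undistortPoints(np.array(uv,float).reshape(-1,1,2),np.array(c["mtx"]),np.array(c["dist"])).reshape(-1,2)
    R=np.array(c["R"]);t=np.array(c["t"]);C=-R.T@t
    d=np.c_[p,np.ones(len(p))]@R
    return C+d*((z-C[2])/d[:,2])[:,None]
def proj(c,X):
    return cv2.projectPoints(np.array(X,float).reshape(-1,3),cv2.Rodrigues(np.array(c["R"]))[0],np.array(c["t"],float),np.array(c["mtx"]),np.array(c["dist"]))[0].reshape(-1,2)
E
python3 - <<'E'
from h import *
import pickle
for n in("top","scene"):
    c=bot.read_camera(n);pickle.dump(c,open(n+".pkl","wb"));cv2.imwrite(f"pics/{n}0.png",c["pixels"])
    R=np.array(c["R"]);print(n,-R.T@np.array(c["t"]),R[2],c["mtx"])
print(bot.read_state())
E
```

```text
top [ 0.23567039 -0.06508788  1.28475528] [ 0.22951176  0.01178704 -0.97323451] [[513.2141072    0.         317.92227041]
 [  0.         513.2141072  204.85138031]
 [  0.           0.           1.        ]]
scene [ 0.97130427 -0.79117285  0.62940951] [-0.42046623  0.71218991 -0.56213315] [[417.10935989   0.         321.02989916]
 [  0.         417.10935989 211.05275905]
 [  0.           0.           1.        ]]
{'time': 0.1, 'q': array([-1.32388879e+00,  2.64701577e-01,  1.60527032e+00, -1.74141041e-06,
        1.27372516e+00, -3.69266483e-02]), 'joint_vel': array([ 0.00032016, -0.00184847, -0.00178028, -0.0013159 ,  0.00114674,
       -0.00217446]), 'joint_torque': array([-6.43632266e-04, -5.16709578e+01, -3.68588483e+01, -8.93168180e-05,
        6.27794201e-03, -3.37142205e-05]), 'tool_pos': array([ 0.18884758, -0.64736806,  0.24705274]), 'tcp_rot': array([-3.10793742e+00, -4.44055411e-01,  3.48786005e-04]), 'wrist_force': array([-0.53811465, -0.28570517, -0.06887792]), 'torque': array([ 0.0060341 ,  0.01187799, -0.03558503]), 'grip_force': 0.0, 'width': 1.0022291838906665}
```

View pics/top0.png

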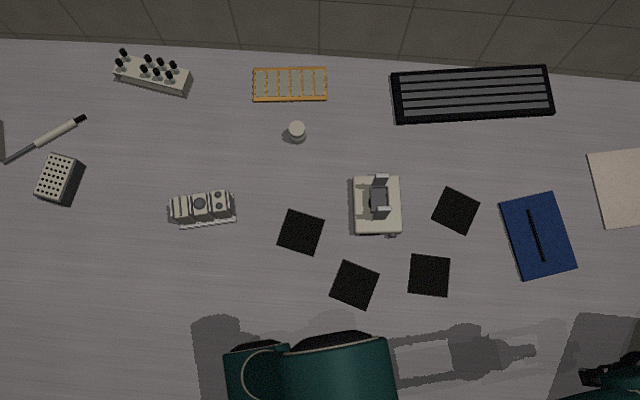

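View pics/scene0.png

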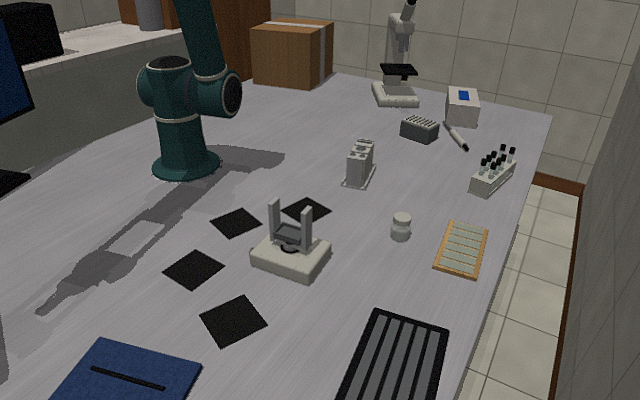

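The top view has +x up and +y left. The rack is at about (202,208). From left to right its candidates are a rib at (180,206), a single round cap at (199,203) and two caps at (221,201). The mats are at (300,232), (354,285), (429,275) and (456,211), and the leftmost is (300,232). The mixer is at (377,205) and the pot at (296,130). I'll check the choice in a crop.

Run:
```python
from h import *
import pickle
c=pickle.load(open("top.pkl","rb"));im=c["pixels"]
f=lambda a,b:cv2.resize(cv2.convertScaleAbs(im[b:b+75,a:a+90],alpha=1.3),None,fx=8,fy=8,interpolation=cv2.INTER_CUBIC)[:600]
a=f(160,170)
b=f(335,165)
cv2.imwrite("pics/c1.png",cv2.resize(np.vstack([a[:600],b]),None,fx=.5,fy=.5,interpolation=cv2.INTER_AREA))
g=cv2.cvtColor(im,cv2.COLOR_BGR2GRAY)
n,l,s,ce=cv2.connectedComponentsWithStats((g[215:265,265:335]<45).astype(np.uint8))
k=1+np.argmax(s[1:,4]);m=(l==k).astype(np.uint8)
cn=max(cv2.findContours(m,0,1)[0],key=len);r=cv2.minAreaRect(cn);P=cv2.boxPoints(r)+[265,215]
W=ray(c,P,0.002);print(W,W.mean(0),np.linalg.norm(W[0]-W[1]),np.linalg.norm(W[1]-W[2]))
print(ray(c,[[199,203],[221,201],[180,206]],.1))
```

```text
[[ 0.42765994  0.04898968  0.002     ]
 [ 0.52400473  0.02802723  0.002     ]
 [ 0.50053966 -0.06833362  0.002     ]
 [ 0.40505569 -0.04595256  0.002     ]] [ 0.464315   -0.00931732  0.002     ] 0.0985988936636428 0.09917671948973884
[[0.49883656 0.23203218 0.1       ]
 [0.50755764 0.18006409 0.1       ]
 [0.48820264 0.27660358 0.1       ]]
```

View pics/c1.png

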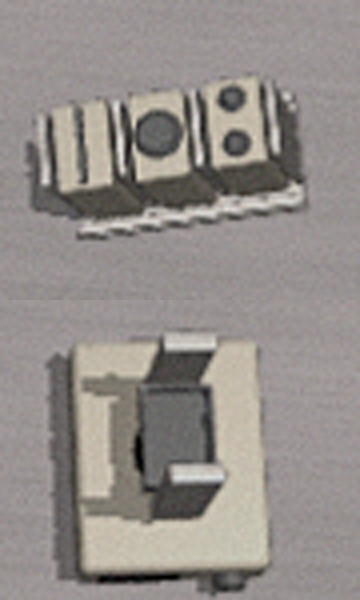

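The crop shows the single-cap cartridge in the middle bay at (199,203), with the rib one to its left and the two-cap one to its right. The mixer's posts lie along about world x. The mat measures 98.6 x 99.2 mm at (0.464,-0.009), which fits its listed size.

```bash
cat >> h.py <<'E'
from scipy.spatial.transform import Rotation as Ro
def plan(x,y,z,yaw):
    "shift/turn in tool axes to TCP (x,y,z), tool y axis along world angle yaw (mod pi)"
    s=bot.read_state();M=Ro.from_rotvec(s["tcp_rot"]).as_matrix()
    d=M.T@(np.array([x,y,z])-s["tool_pos"])
    ty=np.arctan2(M[1,1],M[0,1])
    t=-(yaw-ty);t=(t+np.pi/2)%np.pi-np.pi/2
    print("shift",d.round(4),"turn",round(t,4),"alt",round(t-np.sign(t)*np.pi,3),"q6",s["q"][5].round(3),"tilt",np.degrees(np.arccos(-M[2,2])).round(2),"ty",ty.round(4))
E
python3 - <<'E'
from h import *
import pickle
c=pickle.load(open("top.pkl","rb"))
k=lambda L,o:[[o[0]+x/4-.4,o[1]+y/4-.4] for x,y in L]
r=ray(c,k([(82,145),(158,133),(233.5,120)],(160,170)),.099);print(r)
d=r[0]-r[2];print("len",np.linalg.norm(d),"yaw",np.arctan2(-d[0],d[1]))
H=ray(c,k([(72,45),(258,43),(270,272),(80,278)],(335,165)),.04);print(H,H.mean(0))
for a,b in((3,0),(2,1)):
    e=H[b]-H[a];print(np.linalg.norm(e),np.arctan2(e[1],e[0]))
for a,b in((1,0),(2,3)):
    e=H[b]-H[a];print(np.linalg.norm(e),np.arctan2(-e[0],e[1]))
print(ray(c,[[296,127]],.062))
plan(.5,-.25,.28,.2);plan(.5,.23,.28,.2)
E
```

```text
[[0.48879798 0.27670098 0.099     ]
 [0.49944152 0.23208961 0.099     ]
 [0.51067398 0.18789772 0.099     ]]
len 0.09145806447849657 yaw 0.2415332793370964
[[ 0.61077808 -0.13202073  0.04      ]
 [ 0.62090132 -0.24964652  0.04      ]
 [ 0.47423769 -0.26232253  0.04      ]
 [ 0.46204431 -0.14538671  0.04      ]] [ 0.54199035 -0.19734412  0.04      ]
0.1493331258357818 0.0896243971257551
0.14721040406745792 0.08621488619460252
0.1180606016569031 0.0858516367405056
0.11756982439825324 0.10389864738594444
[[0.72287822 0.02000255 0.062     ]]
shift [ 0.41   -0.2944 -0.0323] turn -1.487 alt 1.655 q6 -0.037 tilt 0.12 ty -1.287
shift [ 0.5444 -0.7552 -0.0313] turn -1.487 alt 1.655 q6 -0.037 tilt 0.12 ty -1.287
```

Call:
play_rows(
  steps=[0.41,-0.294,-0.032,-1.527,0.41,-0.294,-0.032,-1.527,0.41,-0.294,-0.032,-1.527,0.41,-0.294,-0.032,-1.527,0.41,-0.294,-0.032,-1.527,0.41,-0.294,-0.032,-1.527,0.41,-0.294,-0.032,-1.527,0.41,-0.294,-0.032,-1.527,0.41,-0.294,-0.032,-1.527,0.41,-0.294,-0.032,-1.527],
  jaw=0,
  grip_force=70,
)

```text
time: 1.35
tool_pos: [0.5001, -0.2506, 0.2798]
tcp_rot: [-1.938, -2.471, 0.001]
wrist_force: [-0.3, -0.0, -0.6]
width: 1.002
grip_force: 0.0
```

Run:
```python
from h import *
c=bot.read_camera("wrist");import pickle;pickle.dump(c,open("w0.pkl","wb"));cv2.imwrite("pics/w0.png",c["pixels"])
R=np.array(c["R"]);print(-R.T@np.array(c["t"]),R)
s=bot.read_state();print(s["tool_pos"],s["time"],s["q"])
plan(.499,.232,.28,.24)
```

```text
[ 0.48264748 -0.18104043  0.40671036] [[ 9.71054585e-01  2.38857475e-01 -3.14803482e-04]
 [ 2.29095435e-01 -9.30993293e-01  2.84194950e-01]
 [ 6.75890082e-02 -2.76040929e-01 -9.58766463e-01]]
[ 0.49964259 -0.2513783   0.27976497] 1.4 [-5.10230521e-01  2.73751516e-02  1.81483504e+00 -7.72162744e-04
  1.30041121e+00 -7.48928938e-01]
shift [ 4.698e-01  1.138e-01 -3.000e-04] turn -0.0011 alt 3.14 q6 -0.749 tilt 0.07 ty 0.2389
```

View pics/w0.png

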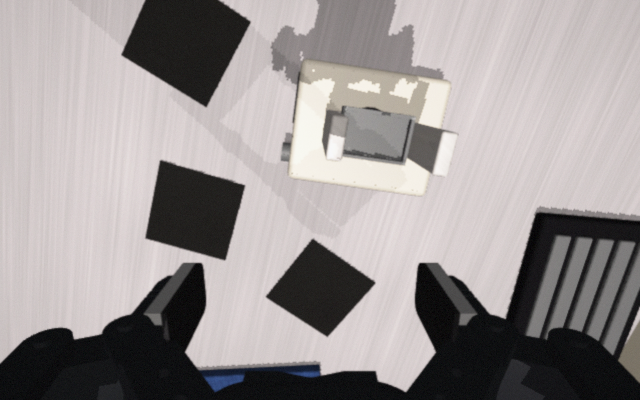

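The wrist view shows the mixer housing with corners at about (303,60), (451,80), (424,194) and (289,177). The fingers are at the bottom of the picture. Next I go towards the rack, stopping short so that the camera sees it.

Call:
play_rows(
  steps=[0.4,0.1,0,0,0.4,0.1,0,0,0.4,0.1,0,0,0.4,0.1,0,0,0.4,0.1,0,0,0.4,0.1,0,0,0.4,0.1,0,0,0.4,0.1,0,0,0.4,0.1,0,0],
)

```text
time: 2.52
tool_pos: [0.5024, 0.1596, 0.28]
tcp_rot: [1.942, 2.469, -0.002]
wrist_force: [0.6, 0.2, 0.2]
width: 0.997
grip_force: 0.0
```

Run:
```python
from h import *
c=bot.read_camera("wrist");import pickle;pickle.dump(c,open("w1.pkl","wb"));cv2.imwrite("pics/w1.png",c["pixels"])
s=bot.read_state();print(s["tool_pos"],s["time"])
plan(.499,.232,.18,.24)
w=pickle.load(open("w0.pkl","rb"))
H=ray(w,[(303,60),(451,80),(424,194),(289,177)],.04);print(H,H.mean(0))
for i in range(4):
    e=H[(i+1)%4]-H[i];print(np.linalg.norm(e),np.arctan2(e[1],e[0]))
```

```text
[0.50249051 0.15942771 0.28002625] 2.575
shift [0.0714 0.0137 0.1   ] turn -0.0026 alt 3.139 q6 0.023 tilt 0.05 ty 0.2374
[[ 0.46807995 -0.15046818  0.04      ]
 [ 0.61191831 -0.13380098  0.04      ]
 [ 0.6240044  -0.24896776  0.04      ]
 [ 0.48053081 -0.26524686  0.04      ]] [ 0.54613336 -0.19962094  0.04      ]
0.14480079116709343 0.11536004183147067
0.11579922405796306 -1.4662348142686465
0.14439418394877032 -3.0286117191694886
0.11545202440086962 1.678850921586805
```

View pics/w1.png

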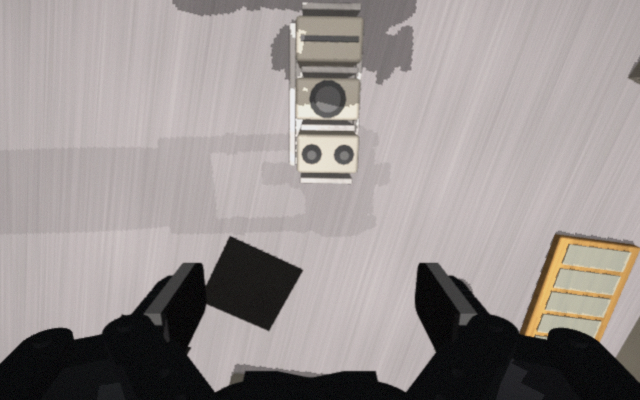

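The wrist view shows the rack from above, with the rib at (330,38), the single cap at (328,98) and the twin caps at (311,154) and (344,155).

Run:
```python
from h import *
import pickle
c=pickle.load(open("w1.pkl","rb"));im=c["pixels"]
g=cv2.cvtColor(im,cv2.COLOR_BGR2GRAY)
m=(g[75:122,302:354]<110).astype(np.uint8)
n,l,s,ce=cv2.connectedComponentsWithStats(m);k=l[23,26];print(s[k],ce[k]+[302,75])
r=ray(c,[(330,38.5),(328,98.5),(311,154),(344,155)],.099);print(r)
r[2]=(r[2]+r[3])/2;d=r[0]-r[2];print("len",np.linalg.norm(d),"yaw",np.arctan2(-d[0],d[1]),(r[0]+r[2])/2)
```

```text
[  7   5  37  37 883] [327.62967157  96.38731597]
[[0.49018404 0.27522177 0.099     ]
 [0.50004754 0.23075674 0.099     ]
 [0.49729892 0.18269459 0.099     ]
 [0.52523772 0.18859492 0.099     ]]
len 0.09202493347932965 yaw 0.23116827936631892 [0.50072618 0.23043326 0.099     ]
```

Call:
play_rows(
  steps=[0.035,0.007,0,0,0.07,0.0144,0.03,0,0.07,0.0144,0.08,0,0.07,0.0144,0.12,0,0.07,0.0144,0.15,0,0.07,0.0144,0.18,0,0.07,0.0144,0.205,0,0.07,0.0144,0.216,0,0.07,0.0144,0.216,0],
)

```text
time: 3.7
tool_pos: [0.4996, 0.2315, 0.0638]
tcp_rot: [-1.941, -2.469, 0.002]
wrist_force: [-0.7, 0.4, 0.3]
width: 1.0
grip_force: 0.0
```

Call:
play_rows(
  steps=[0,0,0,0,0,0,0,0,0,0,0,0,0,0,0,0,0,0,0,0,0,0,0,0],
  jaw=255,
  grip_force=60,
)

```text
time: 4.45
tool_pos: [0.5004, 0.233, 0.0658]
tcp_rot: [1.938, 2.471, 0.002]
wrist_force: [-2.0, -1.4, 5.7]
width: 0.626
grip_force: 64.1
```

Call:
play_rows(
  steps=[0,0,-0.004,0,0,0,-0.012,0,0,0,-0.025,0,0,0,-0.045,0,0,0,-0.07,0,0,0,-0.095,0,0,0,-0.12,0,0,0,-0.14,0,0,0,-0.15,0,0,0,-0.15,0],
)

```text
time: 5.7
tool_pos: [0.5001, 0.233, 0.2153]
tcp_rot: [1.939, 2.471, 0.003]
wrist_force: [-0.1, -0.4, -4.4]
width: 0.627
grip_force: 63.7
```

Run:
```python
from h import *
s=bot.read_state();print(s["tool_pos"],s["time"],s["wrist_force"],s["width"],s["torque"])
plan(.464,-.009,.12,0.0)
c=bot.read_camera("scene");cv2.imwrite("pics/s1.png",c["pixels"][30:330,200:500])
```

```text
[0.50013407 0.23296376 0.21526206] 5.7 [-0.10203253 -0.41559516 -4.41049277] 0.6270458968878253 [ 0.00768037  0.05369484 -0.00760701]
shift [-0.2265 -0.0928  0.095 ] turn 0.24 alt -2.902 q6 0.151 tilt 0.11 ty 0.24
```

View pics/s1.png

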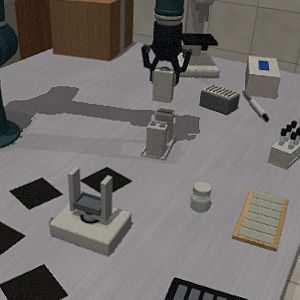

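The cartridge is held and weighs about 0.42 kg. The neighbours still stand in the rack. Now to the mat.

Call:
play_rows(
  steps=[-0.05,-0.02,0,0,-0.1,-0.04,0,0.1,-0.15,-0.06,0.02,0.2,-0.2,-0.08,0.05,0.24,-0.2265,-0.0928,0.085,0.24,-0.2265,-0.0928,0.12,0.24,-0.2265,-0.0928,0.14,0.24,-0.2265,-0.0928,0.147,0.24,-0.2265,-0.0928,0.149,0.24,-0.2265,-0.0928,0.149,0.24],
)

```text
time: 7.0
tool_pos: [0.4641, -0.0092, 0.066]
tcp_rot: [2.22, 2.221, 0.001]
wrist_force: [-0.4, -0.2, -4.2]
width: 0.624
grip_force: 64.3
```

Call:
play_rows(
  steps=[0,0,0.001,0,0,0,0.002,0,0,0,0.003,0,0,0,0.003,0],
)

```text
time: 7.5
tool_pos: [0.4633, -0.0093, 0.0623]
tcp_rot: [-2.221, -2.221, 0.0]
wrist_force: [-0.3, 0.4, -4.7]
width: 0.623
grip_force: 64.3
```

Call:
play_rows(
  steps=[0,0,0.001,0,0,0,0.002,0,0,0,0.002,0],
)

```text
time: 7.88
tool_pos: [0.4635, -0.0093, 0.0619]
tcp_rot: [-2.221, -2.221, 0.001]
wrist_force: [-5.5, 0.2, 11.5]
width: 0.623
grip_force: 65.7
```

Contact. Release.

Call:
play_rows(
  steps=[0,0,-0.001,0,0,0,-0.001,0,0,0,-0.001,0,0,0,-0.001,0,0,0,-0.001,0,0,0,-0.001,0,0,0,-0.001,0,0,0,-0.001,0],
  jaw=0,
)

```text
time: 8.88
tool_pos: [0.4633, -0.0093, 0.0613]
tcp_rot: [-2.221, -2.221, 0.0]
wrist_force: [-0.4, -0.6, 0.9]
width: 1.0
grip_force: 0.0
```

Call:
play_rows(
  steps=[0,0,-0.01,0,0,0,-0.04,0,0,0,-0.09,0.15,0,0,-0.14,0.3,0,0,-0.16,0.45,-0.03,0,-0.16,0.6,-0.06,0,-0.16,0.75,-0.09,0,-0.16,0.9,-0.09,0,-0.16,1.05,-0.09,0,-0.16,1.2],
)

```text
time: 10.12
tool_pos: [0.4633, -0.0999, 0.222]
tcp_rot: [3.089, 0.57, 0.001]
wrist_force: [-0.4, 0.2, -0.3]
width: 0.997
grip_force: 0.0
```

Run:
```python
from h import *
import pickle
for n in ("wrist","top"):
    c=bot.read_camera(n);pickle.dump(c,open(n+"2.pkl","wb"));cv2.imwrite(f"pics/{n}2.png",c["pixels"])
s=bot.read_state();print(s["tool_pos"],s["time"],s["q"])
plan(.4635,-.0093,.1,-np.pi/2)
```

```text
[ 0.4634022  -0.09951185  0.22194258] 10.225 [-2.64113001e-01 -1.04480424e-01  2.04966752e+00  3.69606920e-05
  1.19567867e+00  9.36647050e-01]
shift [ 0.0326 -0.0841  0.1219] turn 0.37 alt -2.772 q6 0.937 tilt 0.04 ty -1.2008
```

View pics/wrist2.png

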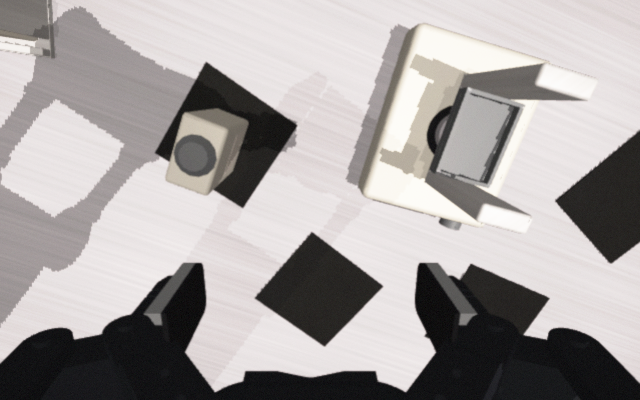

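The cartridge stands upright on the mat at (195,155). The mixer is clear at (455,130). I'll take one enlarged crop for the mixer's pose and head height.

Run:
```python
from h import *
im=cv2.imread("pics/wrist2.png")
cv2.imwrite("pics/c2.png",cv2.resize(im[15:245,350:610],None,fx=2.6,fy=2.6,interpolation=cv2.INTER_CUBIC))
```

```text
(no output)
```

View pics/c2.png

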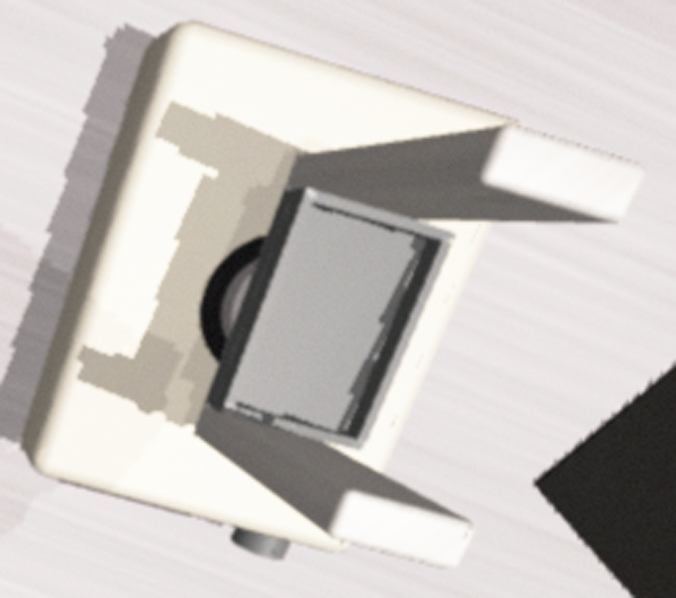

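```bash
cat > fit.py <<'E'
from h import *
import pickle
from scipy.optimize import least_squares
w=pickle.load(open("wrist2.pkl","rb"));t=pickle.load(open("top.pkl","rb"))
cw=lambda L:np.array([[350+(x+.5)/2.6-.5,15+(y+.5)/2.6-.5] for x,y in L])
ct=lambda L:np.array([[335+x/4-.4,165+y/4-.4] for x,y in L])
A=cw([(513,125),(642,167),(622,220),(484,178)]);B=cw([(344,490),(472,520),(460,567),(330,535)])
TA=ct([(167,35),(215,35),(215,50),(160,52)]);TB=ct([(172,164),(224,164),(222,180),(165,182)])
def world(p,h,L):
    c,s=np.cos(p[2]),np.sin(p[2]);L=np.array(L,float)
    return np.c_[p[0]+c*L[:,0]-s*L[:,1],p[1]+s*L[:,0]+c*L[:,1],np.full(len(L),h)]
# +x post then -x post; order left-far, right-far, right-near, left-near (left=+y)
P=[(.045,.016),(.045,-.016),(.033,-.016),(.033,.016)]
N=[(-.033,.016),(-.033,-.016),(-.045,-.016),(-.045,.016)]
for a,b in((P,N),):
  for nm,cs in(("wrist",[(w,A,a),(w,B,b)]),("top",[(t,TA,P),(t,TB,N)]),("both",[(w,A,a),(w,B,b),(t,TA,P),(t,TB,N)])):
    r=least_squares(lambda p:np.concatenate([(proj(c,world(p,p[3],L))-u).ravel()/(1 if c is w else 1) for c,u,L in cs]),[.545,-.2,.1,.148])
    print(nm,r.x.round(4),"rms",np.sqrt((r.fun**2).mean()).round(2),r.fun[:16].round(1))
for nm,c,u in(("w",w,cw([(185,22),(515,122),(342,548),(35,470)])),):
    print("housing",ray(c,u,.04),ray(c,u,.04).mean(0))
for h in(.072,.080,.088):print("rim",h,ray(w,cw([(310,190),(452,237),(362,447),(218,405)]),h).mean(0))
H=ray(w,cw([(310,190),(452,237),(362,447),(218,405)]),.08);print([np.linalg.norm(H[i]-H[i-1]) for i in range(4)])
E
python3 fit.py
```

```text
wrist [ 0.5468 -0.2019  0.0926  0.1507] rms 1.88 [-2.9 -1.4  3.4 -0.1 -0.   2.5 -2.   1.7  1.4 -2.5  3.   0.1 -1.3  0.5
 -1.4 -0.9]
top [ 0.5536 -0.2005  0.087   0.1212] rms 0.62 [-1.2 -0.2  0.3 -0.4  0.5  0.7  0.8  0.4 -1.1 -0.4 -0.4 -0.6  0.3  0.4
  0.9  0.1]
both [ 0.5466 -0.2005  0.0927  0.1525] rms 1.72 [-3.3 -2.3  3.6 -0.7  0.1  2.  -2.5  1.1  0.5 -2.   2.6  0.7 -1.8  1.3
 -2.4 -0.2]
housing [[ 0.61316279 -0.13634832  0.04      ]
 [ 0.62418037 -0.24431845  0.04      ]
 [ 0.4806001  -0.26238168  0.04      ]
 [ 0.46811874 -0.14972623  0.04      ]] [ 0.5465155  -0.19819367  0.04      ]
rim 0.072 [ 0.54746601 -0.20672579  0.072     ]
rim 0.08 [ 0.54698293 -0.20291802  0.08      ]
rim 0.088 [ 0.54649985 -0.19911025  0.088     ]
[np.float64(0.06326307874543026), np.float64(0.04306238662762073), np.float64(0.06260877214778575), np.float64(0.04590519374466001)]
```

```bash
cat >> fit.py <<'E'
print("-----")
def cap(c,box,th=95):
    g=cv2.cvtColor(c["pixels"],cv2.COLOR_BGR2GRAY);x0,y0,x1,y1=box
    n,l,s,ce=cv2.connectedComponentsWithStats((g[y0:y1,x0:x1]<th).astype(np.uint8))
    k=1+np.argmax(s[1:,4]);return s[k],ce[k]+[x0,y0]
for th in(85,100,115):
    s,u=cap(w,(172,130,222,182),th);print(s,u,ray(w,[u],.0945))
t2=pickle.load(open("top2.pkl","rb"))
u=proj(t2,[[.4635,-.0093,.0945]])[0];print("pred top",u)
x,y=u.astype(int);
for th in(60,75,90):
    s,v=cap(t2,(x-9,y-9,x+10,y+10),th);print(s,v,ray(t2,[v],.0945))
def f(p):
    q=[]
    for c,u,sg in((w,A,1),(w,B,-1),(t,TA,1),(t,TB,-1)):
        L=[(sg*.039+.006,p[4]),(sg*.039+.006,-p[4]),(sg*.039-.006,-p[4]),(sg*.039-.006,p[4])]
        q.append((proj(c,world(p,p[3],L))-u).ravel())
    return np.concatenate(q)
r=least_squares(f,[.545,-.2,.1,.148,.016]);print(r.x.round(4),np.sqrt((r.fun**2).mean()),r.fun.round(1))
E
python3 fit.py | sed -n '/-----/,$p'
```

```text
-----
[  3   8  40  38 317] [201.99053628 160.29022082] [[ 0.46188369 -0.01807487  0.0945    ]]
[  2   5  42  41 700] [196.39857143 154.26      ] [[ 0.46464516 -0.01314288  0.0945    ]]
[   2    5   42   41 1341] [194.68530947 155.15287099] [[ 0.4635887 -0.0121741  0.0945   ]]
pred top [298.82961814 225.3349013 ]
[  0   0  19  19 188] [299.63829787 222.12765957] [[ 0.47133548 -0.01058608  0.0945    ]]
[  0   0  19  19 205] [299.80487805 222.42926829] [[ 0.47063972 -0.01103702  0.0945    ]]
[  0   0  19  19 227] [299.85022026 222.82819383] [[ 0.46968944 -0.0112208   0.0945    ]]
[ 0.5464 -0.1997  0.0948  0.1538  0.0149] 1.4546031587794657 [-1.5 -2.2  2.  -1.8 -1.5  1.1 -0.7  1.3  2.  -1.   1.   0.7 -3.4  1.4
 -0.9  0.8  0.3 -1.3  1.2 -1.6  1.5 -0.3  2.3 -0.6  0.7 -0.6  0.8 -0.9
  1.6  0.2  2.7  0. ]
```

Call:
play_rows(
  steps=[0.011,-0.027,0,0.12,0.022,-0.055,0,0.25,0.0318,-0.082,0,0.37,0.0318,-0.082,0.04,0.37,0.0318,-0.082,0.085,0.37,0.0318,-0.082,0.125,0.37,0.0318,-0.082,0.15,0.37,0.0318,-0.082,0.159,0.37,0.0318,-0.082,0.159,0.37],
)

```text
time: 11.35
tool_pos: [0.4633, -0.0113, 0.0624]
tcp_rot: [-3.142, -0.003, 0.001]
wrist_force: [0.0, -0.4, 0.6]
width: 0.998
grip_force: 0.0
```

Call:
play_rows(
  steps=[0,0,0,0,0,0,0,0,0,0,0,0,0,0,0,0,0,0,0,0,0,0,0,0,0,0,0,0],
  jaw=255,
  grip_force=80,
)

```text
time: 12.22
tool_pos: [0.4643, -0.0114, 0.0633]
tcp_rot: [3.142, 0.001, 0.003]
wrist_force: [-0.5, 0.0, 5.7]
width: 0.389
grip_force: 80.3
```

Call:
play_rows(
  steps=[0,0,-0.004,0,0,0,-0.012,0,0,0,-0.03,0,0,0,-0.06,0,0,0,-0.1,0,0,0,-0.13,0,0,0,-0.15,0,0,0,-0.15,0],
)

```text
time: 13.22
tool_pos: [0.4643, -0.0114, 0.2139]
tcp_rot: [3.141, 0.001, 0.006]
wrist_force: [0.7, 0.2, -5.1]
width: 0.391
grip_force: 79.7
```

Run:
```python
from h import *
s=bot.read_state();print(s["time"],s["wrist_force"],s["width"],s["torque"])
plan(.5466,-.2003,.2,-np.pi/2+.093)
```

```text
13.225 [ 0.68899094  0.18871209 -5.14697325] 0.3910800584486537 [ 0.04124631  0.02152261 -0.04306474]
shift [0.0821 0.1889 0.0143] turn -0.0922 alt 3.049 q6 1.492 tilt 0.2 ty -1.57
```

Call:
play_rows(
  steps=[0,0,-0.02,0,0.02,0.046,-0.025,-0.04,0.045,0.1,-0.025,-0.092,0.068,0.15,-0.025,-0.092,0.079,0.18,-0.025,-0.092,0.0821,0.1889,-0.025,-0.092,0.0821,0.1889,-0.025,-0.092,0.0821,0.1889,-0.025,-0.092],
)

```text
time: 14.22
tool_pos: [0.5448, -0.1989, 0.2365]
tcp_rot: [-3.137, -0.147, 0.002]
wrist_force: [0.2, -1.1, -3.9]
width: 0.387
grip_force: 80.8
```

Run:
```python
from h import *
import pickle
plan(.5466,-.2003,.2,-np.pi/2+.093)
ims=[]
for n in ("wrist","scene","top"):
    c=bot.read_camera(n);pickle.dump(c,open(n+"3.pkl","wb"))
    u=proj(c,[[.5466,-.2003,.12]])[0].astype(int);print(n,u)
    ims.append(c["pixels"])
s=ims[1][130:290,215:365]; s=cv2.resize(s,None,fx=2.6,fy=2.6,interpolation=cv2.INTER_CUBIC)
w=cv2.resize(ims[0],(640,400))[:400,120:520]
v=np.hstack([w,s[:400]]);print(v.shape);cv2.imwrite("pics/m3.png",v)
```

```text
shift [0.0017 0.0016 0.0365] turn 0.0006 alt -3.141 q6 1.084 tilt 0.11 ty -1.4772
wrist [311 199]
scene [290 216]
top [382 194]
(400, 790, 3)
```

View pics/m3.png

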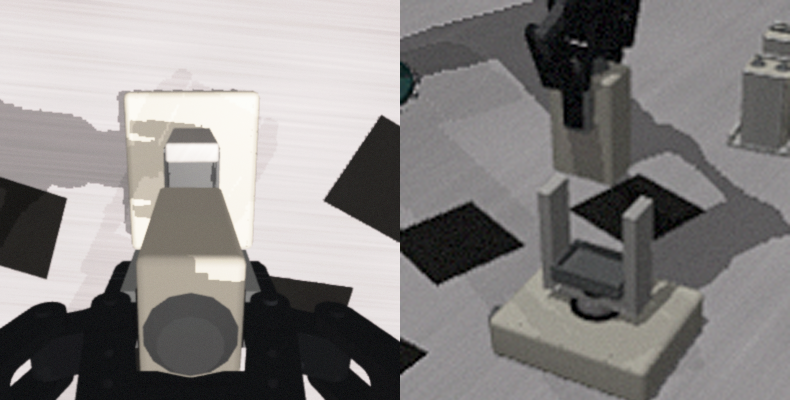

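The wrist crop shows the cartridge, columns 163–222 at its foot edge (row 188), in line with the front post at columns 166–218 (rows 143–162). The scene crop shows the foot above the posts. Next I measure the relative offsets from the edge profiles.

Run:
```python
from h import *
import pickle
c=pickle.load(open("wrist3.pkl","rb"));g=cv2.GaussianBlur(cv2.cvtColor(c["pixels"],cv2.COLOR_BGR2GRAY),(3,3),0).astype(int)
print("row152",list(g[152,278:346]));print("row170",list(g[172,278:346]))
print("row192",list(g[192,270:356]));print("col312",list(g[120:200,312]))
s=bot.read_state();M=Ro.from_rotvec(s["tcp_rot"]).as_matrix()
print(s["tool_pos"])
for q in([287,152],[338,152],[312,143],[312,162]):
    for h in(.148,.1525,.156):
        print(q,h,((ray(c,[q],h)-s["tool_pos"])@M)[0].round(4))
for q,h in(([282,190],.1755),([343,190],.1755),([312,187],.1755)):
    print("cart",q,((ray(c,[q],h)-s["tool_pos"])@M)[0].round(4))
```

```text
row152 [np.int64(176), np.int64(176), np.int64(177), np.int64(176), np.int64(171), np.int64(158), np.int64(150), np.int64(168), np.int64(203), np.int64(229), np.int64(240), np.int64(243), np.int64(243), np.int64(244), np.int64(245), np.int64(245), np.int64(245), np.int64(245), np.int64(246), np.int64(246), np.int64(246), np.int64(246), np.int64(245), np.int64(245), np.int64(245), np.int64(245), np.int64(246), np.int64(246), np.int64(247), np.int64(247), np.int64(247), np.int64(247), np.int64(247), np.int64(247), np.int64(247), np.int64(247), np.int64(247), np.int64(247), np.int64(247), np.int64(247), np.int64(247), np.int64(248), np.int64(248), np.int64(248), np.int64(247), np.int64(247), np.int64(247), np.int64(248), np.int64(248), np.int64(248), np.int64(248), np.int64(248), np.int64(248), np.int64(249), np.int64(249), np.int64(250), np.int64(250), np.int64(250), np.int64(247), np.int64(236), np.int64(216), np.int64(209), np.int64(227), np.int64(244), np.int64(248), np.int64(248), np.int64(248), np.int64(248)]
row170 [np.int64(185), np.int64(191), np.int64(193), np.int64(190), np.i
[... 3407 characters left out ...]
14), np.int64(114), np.int64(114), np.int64(114)]
[ 0.54528934 -0.19906041  0.2373363 ]
[287, 152] 0.148 [ 0.0392 -0.0135  0.0893]
[287, 152] 0.1525 [ 0.0399 -0.0132  0.0848]
[287, 152] 0.156 [ 0.0404 -0.013   0.0813]
[338, 152] 0.148 [0.0392 0.0173 0.0893]
[338, 152] 0.1525 [0.0399 0.0169 0.0848]
[338, 152] 0.156 [0.0404 0.0167 0.0813]
[312, 143] 0.148 [0.0446 0.0016 0.0893]
[312, 143] 0.1525 [0.0452 0.0015 0.0848]
[312, 143] 0.156 [0.0456 0.0015 0.0813]
[312, 162] 0.148 [0.0331 0.0016 0.0893]
[312, 162] 0.1525 [0.0339 0.0016 0.0848]
[312, 162] 0.156 [0.0345 0.0016 0.0813]
cart [282, 190] [ 0.0227 -0.0148  0.0618]
cart [343, 190] [0.0227 0.0183 0.0618]
cart [312, 187] [0.0244 0.0015 0.0618]
```

Run:
```python
from h import *
import pickle
c=pickle.load(open("wrist3.pkl","rb"));g=cv2.GaussianBlur(cv2.cvtColor(c["pixels"],cv2.COLOR_BGR2GRAY),(3,3),0).astype(int)
print([int(v) for v in g[246:266,290]]);print("caprows",[int(v) for v in g[284:300,311]],[int(v) for v in g[364:384,311]])
s=bot.read_state();M=Ro.from_rotvec(s["tcp_rot"]).as_matrix()
f=s["tool_pos"][2]-.0613;print(s["tool_pos"],f)
T=lambda L:s["tool_pos"]+np.array(L)@M.T
for o in(0,-.001,-.002,-.003):
    z=.0613
    print(o,proj(c,T([[o+.027,0,z],[o+.027,-.017,z],[o+.027,.017,z],[o+.027,0,z-.09],[o+.0155,0,z-.09],[o-.0155,0,z-.09],[o,0,z-.095]])).round(1).tolist())
```

```text
[116, 116, 115, 116, 116, 116, 115, 116, 120, 126, 134, 142, 149, 156, 159, 160, 162, 164, 166, 167]
caprows [170, 169, 170, 170, 170, 169, 169, 163, 142, 109, 85, 78, 77, 77, 77, 77] [79, 80, 81, 81, 80, 80, 80, 80, 79, 79, 87, 108, 113, 79, 38, 20, 18, 17, 16, 16]
[ 0.54528934 -0.19906041  0.2373363 ] 0.17603630300119585
0 [[309.2, 182.5], [277.6, 182.5], [340.8, 182.5], [307.9, 253.2], [308.0, 287.7], [308.1, 371.2], [307.9, 341.4]]
-0.001 [[309.2, 184.3], [277.7, 184.3], [340.8, 184.3], [307.9, 256.3], [308.0, 290.6], [308.1, 373.7], [307.9, 344.2]]
-0.002 [[309.2, 186.1], [277.7, 186.1], [340.7, 186.1], [307.9, 259.4], [308.0, 293.5], [308.1, 376.2], [307.9, 347.0]]
-0.003 [[309.2, 187.9], [277.8, 187.9], [340.7, 187.9], [307.9, 262.4], [308.0, 296.4], [308.1, 378.6], [307.9, 349.7]]
```

Relative to the seat the cartridge sits about 2.7 mm short in tool x and 1.1 mm short in tool y. I correct that and go down between the posts.

Call:
play_rows(
  steps=[0.0013,0.0006,0,0,0.0027,0.0011,0.005,0,0.0027,0.0011,0.02,0,0.0027,0.0011,0.04,0,0.0027,0.0011,0.058,0,0.0027,0.0011,0.072,0,0.0027,0.0011,0.08,0,0.0027,0.0011,0.082,0,0.0027,0.0011,0.082,0],
)

```text
time: 15.5
tool_pos: [0.5488, -0.2012, 0.1557]
tcp_rot: [3.138, 0.146, 0.001]
wrist_force: [-0.3, 0.3, -4.9]
width: 0.389
grip_force: 80.8
```

Run:
```python
from h import *
s=bot.read_state();print(s["time"],s["wrist_force"],s["torque"])
plan(.5480,-.2004,.1,-np.pi/2+.093)
v=[]
for n,(a,b) in (("wrist",(190,0)),("scene",(225,140))):
    c=bot.read_camera(n);im=c["pixels"]
    v.append(cv2.resize(im[0:300,190:450],(390,450)) if n=="wrist" else cv2.resize(im[140:290,225:355],(390,450),interpolation=cv2.INTER_CUBIC))
cv2.imwrite("pics/m4.png",np.hstack(v))
```

```text
15.5 [-0.33665618  0.32806131 -4.85585631] [ 0.00457572 -0.0318977  -0.00081434]
shift [-0.0007 -0.0009  0.0557] turn -0.0002 alt 3.141 q6 1.084 tilt 0.05 ty -1.478
```

View pics/m4.png

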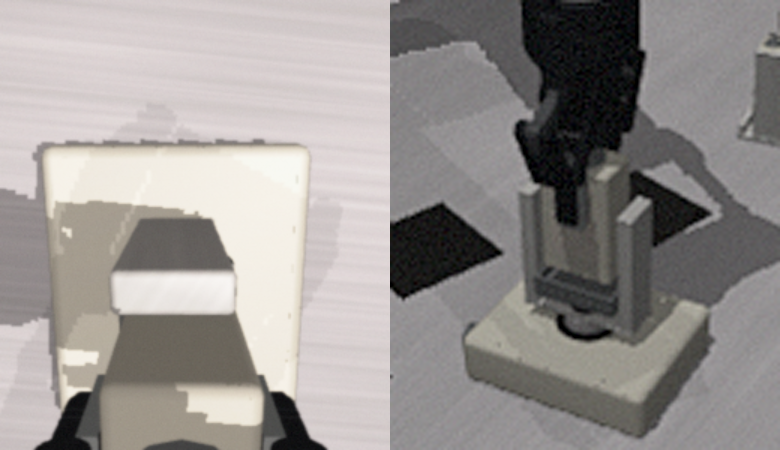

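The wrist crop shows the front post (columns 112–237) about 6 px left of the cartridge's middle. The scene crop shows the foot between the posts, just above the seat. I re-measure the post numerically before entering.

Run:
```python
from h import *
P=[]
for i in range(5):
    c=bot.read_camera("wrist");s=bot.read_state();P.append(s["tool_pos"])
P=np.array(P);print(P.round(4));p=P.mean(0);M=Ro.from_rotvec(s["tcp_rot"]).as_matrix()
g=cv2.GaussianBlur(cv2.cvtColor(c["pixels"],cv2.COLOR_BGR2GRAY),(3,3),0).astype(int)
print("r195",[int(v) for v in g[195,258:276]],[int(v) for v in g[195,338:356]])
print("col306",[int(v) for v in g[172:215,306]])
print("cart230",[int(v) for v in g[240,250:272]],[int(v) for v in g[240,350:370]])
T=lambda L:p+np.array(L)@M.T
z=p[2]-.1525
print("post pred if centred at tcp",proj(c,T([[.039,-.016,z],[.039,.016,z],[.045,0,z],[.033,0,z]])).round(1).tolist())
print("shift 1mm x,y",proj(c,T([[.040,-.016,z],[.039,-.015,z],[.046,0,z]])).round(1).tolist())
z=.0613-.09
print("cart top front",proj(c,T([[.027,-.017,z],[.027,.017,z],[.027,-.017,z+.02],[.027,.017,z+.02]])).round(1).tolist())
```

```text
[[ 0.5489 -0.2013  0.1562]
 [ 0.5488 -0.2012  0.1561]
 [ 0.5488 -0.2012  0.156 ]
 [ 0.5487 -0.2011  0.1559]
 [ 0.5485 -0.2011  0.1557]]
r195 [157, 157, 156, 155, 152, 151, 161, 182, 203, 217, 225, 227, 228, 228, 229, 230, 230, 230] [241, 242, 243, 243, 243, 240, 235, 220, 197, 196, 219, 235, 238, 238, 238, 238, 238, 238]
col306 [100, 99, 98, 98, 99, 100, 107, 129, 162, 194, 217, 230, 237, 241, 241, 241, 239, 238, 238, 236, 235, 234, 233, 233, 232, 231, 230, 229, 229, 229, 228, 228, 228, 226, 220, 210, 193, 159, 122, 103, 101, 102, 101]
cart230 [236, 236, 236, 235, 226, 203, 182, 174, 173, 173, 172, 167, 152, 128, 109, 102, 101, 102, 102, 102, 101, 101] [101, 102, 102, 104, 107, 110, 117, 139, 181, 217, 232, 235, 235, 235, 235, 235, 235, 235, 235, 235]
post pred if centred at tcp [[265.5, 187.8], [350.6, 187.9], [308.1, 172.1], [308.1, 203.1]]
shift 1mm x,y [[265.4, 185.2], [268.2, 187.8], [308.1, 169.5]]
cart top front [[250.6, 253.1], [364.3, 253.2], [259.7, 229.3], [356.1, 229.3]]
```

Call:
play_rows(
  steps=[-0.0005,-0.0012,0,0,-0.0005,-0.0012,0,0,-0.0005,-0.0012,0.003,0,-0.0005,-0.0012,0.006,0,-0.0005,-0.0012,0.008,0,-0.0005,-0.0012,0.008,0],
)

```text
time: 16.6
tool_pos: [0.5475, -0.1998, 0.1469]
tcp_rot: [-3.138, -0.146, 0.001]
wrist_force: [0.1, 0.5, -3.1]
width: 0.391
grip_force: 80.8
```

Call:
play_rows(
  steps=[0,0,0.001,0,0,0,0.002,0,0,0,0.003,0,0,0,0.003,0],
)

```text
time: 17.1
tool_pos: [0.5476, -0.1998, 0.1441]
tcp_rot: [-3.138, -0.146, 0.0]
wrist_force: [0.8, -1.3, -4.0]
width: 0.391
grip_force: 80.8
```

Call:
play_rows(
  steps=[0,0,0.001,0,0,0,0.002,0,0,0,0.003,0,0,0,0.003,0],
)

```text
time: 17.6
tool_pos: [0.5476, -0.1998, 0.1411]
tcp_rot: [-3.138, -0.146, 0.0]
wrist_force: [0.3, -0.5, -4.3]
width: 0.389
grip_force: 80.8
```

Call:
play_rows(
  steps=[0,0,0.001,0,0,0,0.002,0,0,0,0.003,0,0,0,0.003,0],
)

```text
time: 18.1
tool_pos: [0.5478, -0.1999, 0.1387]
tcp_rot: [3.138, 0.146, 0.0]
wrist_force: [-1.6, 1.0, -0.4]
width: 0.388
grip_force: 81.4
```

Call:
play_rows(
  steps=[0,0,0.001,0,0,0,0.002,0,0,0,0.002,0,0,0,0.002,0],
)

```text
time: 18.6
tool_pos: [0.5478, -0.1999, 0.1365]
tcp_rot: [3.138, 0.146, 0.0]
wrist_force: [-3.5, 1.3, 3.6]
width: 0.389
grip_force: 81.6
```

Run:
```python
from h import *
s=bot.read_state();print(s["time"],s["wrist_force"],s["torque"],s["tool_pos"])
plan(.5475,-.2,.13,-np.pi/2+.093)
```

```text
18.6 [-3.49194552  1.25344695  3.56323174] [0.23819596 0.51067246 0.02691226] [ 0.54778878 -0.1999155   0.13651208]
shift [-0.0003  0.0001  0.0065] turn -0.0002 alt 3.141 q6 1.085 tilt 0.01 ty -1.478
```

Contact began at a foot height of about 78 mm. I check that against the head height from the post spacing, to be sure this is the pocket floor and not the rim.

```bash
cat >> fit.py <<'E'
print("=====")
for h in(.140,.144,.148,.152,.156):
    a,b=ray(w,[A.mean(0),B.mean(0)],h); e=a-b; print(h,np.linalg.norm(e).round(4),((a+b)/2).round(4),np.arctan2(e[1],e[0]).round(3))
E
python3 fit.py | sed -n '/=====/,$p'
python3 - <<'E'
from h import *
import pickle
c=bot.read_camera("scene");s=bot.read_state()
x,y=proj(c,[[.5465,-.2,.12]])[0];print(x,y)
p0=np.array([.546,-.2,0]);yaw=.093;ex=np.array([np.cos(yaw),np.sin(yaw),0]);ey=np.array([-ex[1],ex[0],0])
# -y broad face of cartridge, profile down its middle at two x stations
g=cv2.cvtColor(c["pixels"],cv2.COLOR_BGR2GRAY)
for sx in(-.018,.018):
    zs=np.arange(.06,.125,.002)
    X=[p0+sx*ex-.017*ey+[0,0,z] for z in zs];u=proj(c,X).astype(np.float32)
    v=cv2.remap(g,u[None,:,0],u[None,:,1],cv2.INTER_LINEAR)[0]
    print(sx,[(int(1000*z),int(k)) for z,k in zip(zs,v)])
E
```

```text
=====
0.14 0.0831 [ 0.5477 -0.2086  0.14  ] 0.092
0.144 0.0815 [ 0.5474 -0.2061  0.144 ] 0.092
0.148 0.0799 [ 0.547  -0.2035  0.148 ] 0.092
0.152 0.0783 [ 0.5467 -0.2009  0.152 ] 0.092
0.156 0.0767 [ 0.5464 -0.1984  0.156 ] 0.092
290.19478155841125 216.88596382477073
-0.018 [(60, 85), (62, 69), (64, 55), (66, 46), (68, 56), (70, 59), (72, 56), (74, 47), (76, 61), (78, 77), (80, 91), (82, 98), (84, 98), (86, 99), (88, 101), (90, 100), (92, 101), (94, 100), (96, 99), (98, 101), (100, 101), (102, 100), (104, 98), (106, 96), (108, 102), (110, 102), (112, 101), (114, 106), (116, 104), (118, 104), (120, 104), (122, 101), (124, 100)]
0.018 [(60, 90), (62, 75), (64, 64), (66, 55), (68, 52), (70, 60), (72, 55), (74, 53), (76, 58), (78, 67), (80, 77), (82, 84), (84, 84), (86, 81), (88, 78), (90, 76), (92, 76), (94, 78), (96, 79), (98, 80), (100, 83), (102, 88), (104, 88), (106, 87), (108, 86), (110, 84), (112, 85), (114, 89), (116, 92), (118, 91), (120, 94), (122, 96), (124, 98)]
```

The post spacing puts the post tops at 0.1528, so the floor is at 0.0773. That matches the contact, so the foot is in the pocket. Pressing on.

Call:
play_rows(
  steps=[0,0,0.001,0,0,0,0.002,0,0,0,0.003,0,0,0,0.004,0,0,0,0.005,0,0,0,0.006,0,0,0,0.006,0],
)

```text
time: 19.52
tool_pos: [0.5478, -0.1999, 0.1306]
tcp_rot: [3.138, 0.146, 0.0]
wrist_force: [-3.2, 1.7, 7.0]
width: 0.39
grip_force: 82.0
```

Call:
play_rows(
  steps=[0,0,0.001,0,0,0,0.002,0,0,0,0.002,0,0,0,0.002,0],
)

```text
time: 20.02
tool_pos: [0.5478, -0.1999, 0.1289]
tcp_rot: [3.138, 0.146, 0.0]
wrist_force: [-4.2, 2.3, 7.1]
width: 0.389
grip_force: 82.1
```

Call:
play_rows(
  steps=[0,0,0.001,0,0,0,0.002,0,0,0,0.002,0],
)

```text
time: 20.4
tool_pos: [0.5479, -0.1999, 0.1271]
tcp_rot: [3.138, 0.146, 0.0]
wrist_force: [-5.9, 2.3, 8.9]
width: 0.39
grip_force: 82.2
```

Call:
play_rows(
  steps=[0,0,0.0005,0,0,0,0.001,0,0,0,0.001,0],
)

```text
time: 20.78
tool_pos: [0.5479, -0.1999, 0.1267]
tcp_rot: [3.138, 0.146, 0.0]
wrist_force: [-6.0, 3.2, 10.9]
width: 0.389
grip_force: 82.7
```

Call:
play_rows(
  steps=[0,0,0.0006,0,0,0,0.0006,0,0,0,0.0006,0],
)

```text
time: 21.15
tool_pos: [0.5479, -0.1999, 0.1266]
tcp_rot: [3.138, 0.146, 0.001]
wrist_force: [-6.3, 3.4, 15.2]
width: 0.386
grip_force: 83.1
```

Steep force rise with almost no travel, about 20 N net, so the seat is on its stop. Holding.

Call:
play_rows(
  steps=[0,0,0,0,0,0,0,0,0,0,0,0,0,0,0,0,0,0,0,0,0,0,0,0,0,0,0,0,0,0,0,0,0,0,0,0,0,0,0,0],
)

```text
time: 22.4
tool_pos: [0.5479, -0.1999, 0.1266]
tcp_rot: [3.138, 0.146, 0.001]
wrist_force: [-8.2, 2.5, 14.0]
width: 0.385
grip_force: 83.1
```

Run:
```python
from h import *
s=bot.read_state();print(s["time"],s["wrist_force"],s["torque"],s["tool_pos"],s["tcp_rot"])
```

```text
22.4 [-8.20543276  2.53473112 14.02203601] [0.59109727 1.31978483 0.01700653] [ 0.54791266 -0.19992549  0.12663222] [3.13808336e+00 1.45749216e-01 5.18732216e-04]
```

Call:
play_rows(
  steps=[-0.0003,0,0,0,-0.0006,0,0.0001,0,-0.0006,0,0.0001,0,-0.0006,0,0.0001,0,-0.0006,0,0.0001,0,-0.0006,0,0.0001,0,-0.0006,0,0.0001,0,-0.0006,0,0.0001,0,-0.0006,0,0.0001,0],
)

```text
time: 23.52
tool_pos: [0.5478, -0.1999, 0.1266]
tcp_rot: [3.138, 0.146, 0.002]
wrist_force: [-6.2, 3.3, 13.2]
width: 0.387
grip_force: 83.2
```

Call:
play_rows(
  steps=[0,0,-0.001,0,0,0,-0.002,0,0,0,-0.003,0,0,0,-0.0042,0,0,0,-0.0055,0,0,0,-0.007,0,0,0,-0.0085,0,0,0,-0.0095,0,0,0,-0.0105,0,0,0,-0.0105,0],
)

```text
time: 24.78
tool_pos: [0.5476, -0.1999, 0.1353]
tcp_rot: [3.138, 0.146, 0.002]
wrist_force: [-0.5, 2.0, 3.1]
width: 0.391
grip_force: 82.2
```

Call:
play_rows(
  steps=[0,0,-0.0005,0,0,0,-0.001,0,0,0,-0.001,0,0,0,-0.001,0],
)

```text
time: 25.28
tool_pos: [0.5476, -0.1999, 0.1363]
tcp_rot: [3.138, 0.146, 0.002]
wrist_force: [1.4, 2.7, 3.6]
width: 0.391
grip_force: 82.1
```

Call:
play_rows(
  steps=[0,0,-0.0008,0,0,0,-0.0016,0,0,0,-0.002,0,0,0,-0.002,0],
)

```text
time: 25.78
tool_pos: [0.5475, -0.2, 0.1383]
tcp_rot: [3.138, 0.146, 0.001]
wrist_force: [2.9, 2.7, 2.0]
width: 0.389
grip_force: 82.0
```

Call:
play_rows(
  steps=[0,0,-0.0004,0,0,0,-0.0008,0,0,0,-0.0008,0],
)

```text
time: 26.15
tool_pos: [0.5469, -0.2002, 0.1387]
tcp_rot: [3.138, 0.146, -0.001]
wrist_force: [2.4, 0.9, 0.5]
width: 0.387
grip_force: 81.4
```

Call:
play_rows(
  steps=[0,0,0,0,0,0,0,0,0,0,0,0,0,0,0,0,0,0,0,0,0,0,0,0,0,0,0,0,0,0,0,0],
  jaw=0,
)

```text
time: 27.15
tool_pos: [0.5472, -0.1999, 0.1389]
tcp_rot: [3.138, 0.146, 0.0]
wrist_force: [0.5, 0.3, 0.7]
width: 1.004
grip_force: 0.0
```

Call:
play_rows(
  steps=[0,0,-0.005,0,0,0,-0.015,0,0,0,-0.035,0,0,0,-0.07,0,0,0,-0.11,0,0,0,-0.14,0,-0.03,0,-0.14,0,-0.06,0,-0.14,0,-0.06,0,-0.14,0,-0.06,0,-0.14,0],
)

```text
time: 28.4
tool_pos: [0.4881, -0.2057, 0.2803]
tcp_rot: [3.137, 0.145, 0.004]
wrist_force: [0.5, -0.4, -0.3]
width: 1.004
grip_force: 0.0
```

Run:
```python
from h import *
import pickle
c=bot.read_camera("wrist");s=bot.read_state();print(s["time"],s["tool_pos"],s["wrist_force"],s["width"])
g=cv2.cvtColor(c["pixels"],cv2.COLOR_BGR2GRAY)
z=.0775+.09
ex=np.array([np.cos(.093),np.sin(.093),0]);ey=np.array([-ex[1],ex[0],0])
u=proj(c,[[.5465,-.2003,z+.003]])[0];print("pred",u)
x,y=u.astype(int);x0,y0=x-45,y-45
W=g[max(y0,0):y+45,x0:x+45]
for th in(80,95,110):
    n,l,st,ce=cv2.connectedComponentsWithStats((W<th).astype(np.uint8));k=l[min(45,W.shape[0]-1),45]
    if k: v=ce[k]+[x0,max(y0,0)];print(th,st[k],v,ray(c,[v],z+.002))
```

```text
28.45 [ 0.48824235 -0.20561932  0.2798926 ] [-0.33293361  0.74112535  0.43258929] 0.9981717528890027
pred [308.85535307 118.2597148 ]
```

Run:
```python
from h import *
c=bot.read_camera("wrist");g=cv2.GaussianBlur(cv2.cvtColor(c["pixels"],cv2.COLOR_BGR2GRAY),(3,3),0)
print("row118",[int(v) for v in g[118,250:370:3]]);print("col309",[int(v) for v in g[40:200:3,309]])
for th in(120,135,150):
    W=g[78:160,265:353];n,l,st,ce=cv2.connectedComponentsWithStats((W<th).astype(np.uint8));k=l[40,44]
    if k: v=ce[k]+[265,78];print(th,st[k],v,ray(c,[v],.1695))
print(proj(c,[[.5465+dx,-.2003+dy,.1675] for dx in(-.027,.027) for dy in(-.017,.017)]).round(0).tolist())
```

```text
row118 [154, 184, 203, 201, 183, 181, 182, 181, 181, 182, 182, 175, 179, 109, 103, 156, 167, 167, 167, 168, 168, 168, 170, 170, 170, 165, 127, 129, 218, 245, 249, 249, 249, 249, 249, 249, 249, 249, 248, 232]
col309 [252, 252, 249, 244, 253, 253, 253, 253, 245, 132, 107, 114, 180, 245, 252, 252, 250, 249, 242, 122, 115, 137, 168, 168, 167, 167, 168, 167, 167, 168, 167, 166, 149, 110, 136, 246, 248, 248, 248, 242, 159, 121, 228, 247, 182, 175, 168, 200, 201, 233, 235, 232, 235, 230]
[[330.0, 161.0], [280.0, 157.0], [340.0, 77.0], [286.0, 72.0]]
```

The cap is lit grey with a dark rim, centred at about (310,119) against a predicted (309,118). It is in the white cartridge top, rows 77–159 as predicted. So the cartridge stands in the pocket on the axis, at the risen height. Handing in.

```bash
python3 -c "
from workcell import bot
print(bot.finish_job())"
```

```text
the job is handed in; nothing more can be done
None
```

The job is handed in, with no verdict returned: the single-cap cartridge was stood on the mat and let go, then pressed on the seat's stop at about 20 N for over 2 s, and the last wrist picture's measurements put it on the pocket axis at the risen height.

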